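# Punch two laid-out marks on a chain guard with a cross-slide press

### The job

Take the spanner off the chain guard disc and lay it flat on the rubber mat. Then slide the carrier by its black grip post until the ring mark is centred under the punch and press the punch cap all the way down, let it spring back, slide the carrier until the cross mark is centred under the punch and press the cap all the way down again. Punch nowhere else, leave the carrier with the cross under the risen punch, and do not disturb the other things on the bench.

Things in the scene. Friction and masses are not known exactly. Their poses are not given: they have to be found in the camera images.
- bed: fixed grey bed of the marking press on the bench, 140 x 360 mm, with two steel rails; origin on the bench straight under the punch; its x axis points to the press column (34 mm round steel column 150 mm from the punch axis), its y axis along the rails. A 30 mm wide arm, 120 to 146 mm above the bench, carries the punch from the column, so the punch is open from the -x side and from both y sides
- saddle (a joint): lower slide along the bed's y axis (m), -0.06 to 0.13, 0 with the carrier centred on the punch; stiff slide, about 2.5 N to move, stays where it is left. It starts near 0.115, that is with the disc out to the +y side
- carrier (a joint): upper slide along the bed's x axis (m), -0.06 to 0.06, about 2.5 N to move, stays where it is left. The carrier only shifts, never turns, and moves freely in any horizontal direction when pushed by its grip post. It carries the guard, an aluminium disc 150 mm in diameter and 8 mm thick, clamped in its middle at any angle, top face 58 mm above the bench
- grip_top (a point): middle of the top of the carrier's black square grip post, 28 x 28 mm, sides parallel to the bed's axes, 50 mm tall, standing on a tongue 145 mm to the bed's -x side of the disc's centre; this point is 100 mm above the bench, the tongue's top is 50 mm above the bench
- mark_ring (a point): centre of the dark ring mark (30 mm across) on the top face of the disc, 40 mm from the disc's centre; moves with the carrier
- mark_cross (a point): centre of the dark cross mark (32 mm across) on the top face of the disc, 40 mm from the disc's centre and 61 mm from the ring mark; moves with the carrier
- punch (a joint): travel of the spring punch, 0 up to 0.020 m fully down; about 1 N to start it and 6 N to hold it fully down, where it meets a hard stop with its tip just above the disc; springs back up when let go
- punch_tip (a point): point of the punch, the fixed pointer, 80 mm above the bench when up; it moves only up and down
- punch_cap (a point): middle of the flat top of the punch's black round cap, 42 mm in diameter, 194 mm above the bench when up; pressed straight down from above
- spanner: loose steel spanner with an open jaw, 161 mm long, 14 mm thick, 250 g, lying flat on the disc at the start, its underside 58 mm above the bench; origin on its underside near the middle of its length; x axis along it towards the jaw, which is 46 mm wide and starts 31 mm ahead of the origin; the shank at the origin is 22 mm wide and runs from 79 mm behind to 31 mm ahead of it
- mat: black rubber mat fixed on the bench, 240 (its x) x 150 (its y) x 4 mm; origin at the centre of its underside
- hammer: bystander: wooden-handled hammer lying on the bench, 260 mm long
- sprocket: bystander: dark toothed sprocket, 90 mm in diameter, 26 mm high
- rotor: bystander: flat steel brake rotor, about 145 mm in diameter
- spray: bystander: standing spray can, 52 mm in diameter, 190 mm tall
- grease: bystander: white grease jar, 72 mm in diameter, 60 mm tall
- pedal: bystander: black bicycle pedal, 90 x 84 mm, 22 mm high
- tape: bystander: roll of grey tape lying flat, 90 mm in diameter, 24 mm high
Things that resemble listed ones, but are neither listed nor needed, are in the scene too. What is shaped like the spanner but pink or yellow is not meant.

How it is judged:
By the outcome, as a careful person would: the job done as asked, in the order asked, and still so for the second after the job is handed in, with the robot touching nothing.
It also fails if it takes over 72 s, if anything falls off the work surface, if the arm or the gripper's body presses on something with over 40 N, if the wrist force passes 120 N, or if a joint passes its speed limit or range.

### The arm

A 6-joint arm with a two-finger parallel gripper is mounted at the origin on the work surface. World frame = base frame: x ahead of the robot, y to its left, z up, the work surface at z = 0. Lengths are in mm, angles in rad, forces in N, time in s.
With the tool pointing down it reaches from about 425 to 1125 mm from the base axis. Payload 14.9 kg.
Tool frame: the origin (TCP) lies midway between the tips of the shut fingers; the grasp point (between the pads) lies 19 mm behind it; z points along the fingers, y is the line along which they close (so a half turn about z gives the same grasp; the last joint's range is limited). The gripper opens to 91 mm and grips with 3 to 60 N. Pads are 32 mm wide; open, the fingers measure 118 mm over their backs; the gripper's body (76 mm by 178 mm) begins 60 mm behind the grasp point.
Start: joints at [-1.325, 0.379, 1.734, -0, 1.028, -0.033], TCP at [192.637, -672.985, 213.932] pointing down, gripper open.
Joint ranges: [-2.77, 2.77], [-0.74, 2.19], [0, 2.66], [-1.06, 4.2], [0.31, 2.87], [-3.08, 3.08]. Speed limits (rad/s): [1.89, 1.89, 2.39, 3.14, 3.14, 3.14].

### API

Orientations are given as [roll, pitch, yaw] about the fixed x, y, z axes, in that order (R = Rz(yaw) Ry(pitch) Rx(roll)).
In Python, from plant import * gives the robot as it stands. The module is installed in compiled form; this text tells all that it offers.
- The arm moves only by the tool jog_arm, never from a script. Its argument "moves" is a list of rows, each a list of 7 numbers: the shift along the tool's x, y, z as a fraction of full scale, then the turn, a rotation vector about the tool's x, y, z as a fraction of full scale, then the opening, from -1 (shut) to 1 (fully open). In form: [[dx, dy, dz, rx, ry, rz, claw], ...]. A call has 1 to 10 rows; each row shifts and turns the commanded pose from where the row before left it, along the tool's axes as they then stand; what a row does not reach is not made up. Full scale, the value 1, is 0.025 m for a shift and pi/2 rad for a turn. A row lasts 1/10 s, in which the tool goes at most 50 mm and 8.59 degrees, less where a joint would pass 70% of its speed; a pose out of reach is approached as far as the arm can. A call with a number of a shift or a turn outside -1 to 1 is refused whole. A call with a gripper value outside its range is refused whole. The fingers move at their own pace and stop on an object; the grip force is fixed at half the most. Time passes only in rows, so rows that do not move let the fingers close. It gives the time, the measured TCP pose, the force, the opening and the grip force at its end, in the units of the state.
- observe(): the state, without advancing time (a new reading comes with each control period).
- capture(name): name is "scene" or "top"; returns the picture (420x560x3 uint8, red, green, blue); there is no depth.
- calibration(name): a dict with "camera_matrix" (3x3 intrinsics, pixels), "R" (3x3) and "t" (3): a world point X has camera coordinates R X + t. Camera axes: x right, y down, z forward; pixel columns grow to the right and rows downward; lengths in mm; the calibration is good to about 2 mm. A picture is of the moment at which its call begins. calibration takes no time and is no camera call.
- sign_off(): hands the job in; it is judged then, once.
Trained networks look in the newest picture that a camera, given by its name, has taken for a name from the list of things; names that differ only in an ending like _2 or _b are one class to them, and where a whole thing is asked for, a point or a joint stands for the part that bears it (a point fixed in the world has none). Each returns a list of dicts, best first, with "score" (0 to 1); they miss things now and then, are a little off and sometimes report something else, mostly with a low value. They report only what shows in the picture. A call takes as long as a camera call. They do not tell look-alikes from the thing itself.
- recognise(thing, camera): "xy" ([column, row] as shares, 0 to 1, of the picture: columns of its width, rows of its height, amid what is visible of it).
The state is a dict: "time": time; "joint_pos": joint angles; "qvel": joint speeds; "tau": joint torques, N m; "tool_pos": TCP position; "tcp_rot": TCP orientation; "wrist_force": force on the tool from outside, world axes, zero at the start; "moment": the same for the moment, N m; "grip_width": opening from 0.0 (shut) to 1.0 (fully open); "grip_force": force on a finger pad.
Only numpy, scipy, OpenCV 4.12 (cv2) and the standard library are available. Lean on these libraries where they do the work, as an engineer would, in place of code of your own. Each camera call takes 0.05 s, during which the arm holds its last target. There are 200 camera calls.

## Working session

There is one attempt and no reset: what is moved stays moved. The work goes in short steps, Python scripts to look and compute and a tool call to move; the robot and the scene stay as the last step left them, time stands still between calls to the robot, and variables do not carry over. Pictures are saved under pics/ and viewed, at most 10 in all, crops included, and the job is handed in when it is done.

Besides the shell and the picture viewer there is one more tool, called after "Call:" as name([rows], argument=value, ...), one row to a line, values as JSON. jog_arm: Moves the arm, as the interface text tells. Shift numbers are shares of 0.025 m and turn numbers shares of pi/2 rad, none past 1 either way. Its arguments: {"type":"object","properties":{"moves":{"type":"array","items":{"type":"array","items":{"type":"number"}}}},"required":["moves"]}

```bash
mkdir -p pics; cat > h.py <<'E'
from plant import *
import numpy as np, cv2
def ray(cam,uv,z):
    c=calibration(cam);K=np.array(c["camera_matrix"]);R=np.array(c["R"]);t=np.array(c["t"]).ravel()
    d=R.T@np.linalg.inv(K)@np.array([uv[0],uv[1],1.]);o=-R.T@t
    return o+d*(z-o[2])/d[2]
def proj(cam,X):
    c=calibration(cam);K=np.array(c["camera_matrix"]);p=K@(np.array(c["R"])@np.array(X,float)+np.array(c["t"]).ravel());return p[:2]/p[2]
def save(cam,n,im=None):
    im=capture(cam) if im is None else im
    cv2.imwrite(f"pics/{n}.png",im[:,:,::-1]);return im
def px(d): return np.array(d["xy"])*[560,420]
E
cat > a.py <<'E'
from h import *
a=save("top","top0");b=save("scene","scene0")
Z=dict(spanner=65,mat=4,grip_top=100,mark_ring=58,mark_cross=58,punch_cap=194,punch_tip=80,carrier=58)
for cam in("top","scene"):
  print(cam)
  for n,z in Z.items():
    for d in recognise(n,cam)[:4]:
        print(n,round(d["score"],2),px(d).round(1),ray(cam,px(d),z).round(0)[:2])
print(observe()["time"])
E
python3 a.py
```

```text
top
spanner 0.89 [199.8 287.1] [216. 263.]
spanner 0.66 [228.  174.8] [606. 168.]
spanner 0.57 [240.7 234.7] [397. 123.]
mat 0.58 [363.3 226.4] [ 427. -311.]
grip_top 0.66 [232.5 163.6] [640. 149.]
mark_ring 0.94 [230.3 160.9] [656. 161.]
mark_cross 0.66 [234.9 158.6] [664. 145.]
punch_tip 0.5 [261.4 158.7] [660.  51.]
carrier 0.61 [231.8 161. ] [655. 156.]
scene
spanner 0.85 [361.2 275.8] [616. 175.]
spanner 0.58 [381.2 211.1] [306. 256.]
spanner 0.53 [335.4 246.3] [501. 113.]
mat 0.68 [197.9 241.2] [ 427. -298.]
mat 0.67 [417.9 248.6] [409. 357.]
grip_top 0.66 [349.1 292.5] [716. 139.]
mark_ring 0.93 [350.5 293.1] [672. 147.]
mark_cross 0.79 [353.4 295.1] [678. 153.]
punch_cap 0.86 [304.1 240.6] [660.  36.]
punch_tip 0.64 [304.7 241.5] [506.  30.]
carrier 0.73 [349.4 294. ] [675. 144.]
0.9
```

View pics/top0.png

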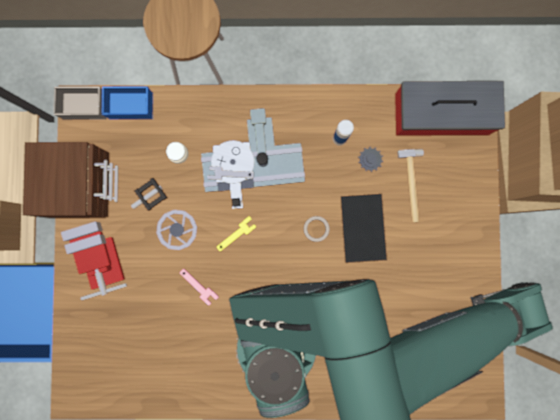

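View pics/scene0.png

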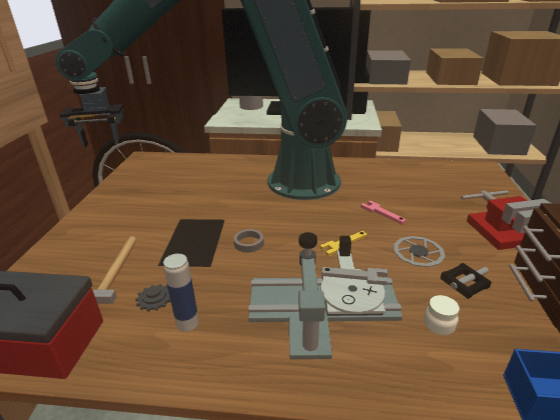

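Top picture: the steel spanner lies on the disc around (236,172). Look-alikes are yellow at (237,235) and pink at (199,287). The mat is at (363,228), the grip post at (237,202), the punch cap at (262,159) and the column at (258,115). Scene picture: the steel spanner is at (358,274), yellow at (345,243) and pink at (383,211). I choose the grey one on the disc and check it in a close crop.

```bash
python3 - <<'E'
import cv2,numpy as np
a=cv2.imread("pics/top0.png")[95:220,195:310];b=cv2.imread("pics/scene0.png")[225:360,240:410]
a=cv2.resize(a,None,fx=3.4,fy=3.4,interpolation=3);b=cv2.resize(b,None,fx=2.4,fy=2.4,interpolation=3)
o=np.zeros((430,800,3),np.uint8);o[:a.shape[0],:a.shape[1]]=a;o[:b.shape[0],392:392+b.shape[1]]=b[:430]
cv2.imwrite("pics/crop0.png",o);print(a.shape,b.shape)
E
```

```text
(425, 391, 3) (324, 408, 3)
```

View pics/crop0.png

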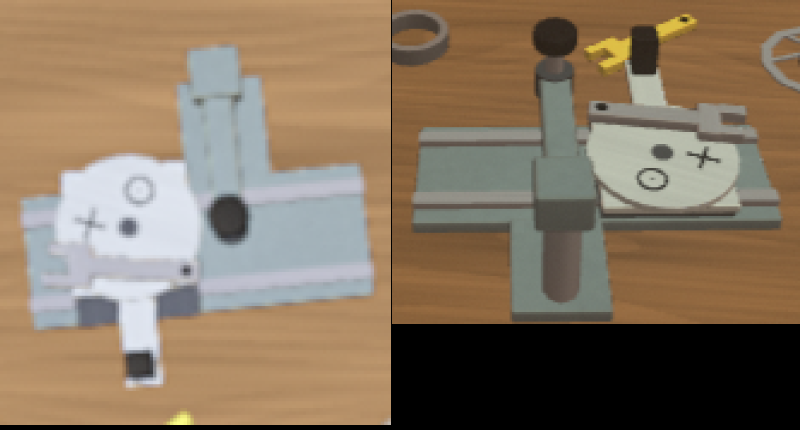

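```bash
cat > b.py <<'E'
from h import *
T=lambda u,v:(195+u/3.4,95+v/3.4)
S=lambda u,v:(240+(u-392)/2.4,225+v/2.4)
pts=dict(ring=(T(139,190),S(653,179),58),cross=(T(90,224),S(704,157),58),disc=(T(128,227),S(662,152),60),cap=(T(229,218),S(555,34),194),
 grip=(T(138,352),S(644,33),100),hole=(T(187,270),S(602,107),72),jaw1=(T(50,250),S(745,110),72),jaw2=(T(43,280),S(745,130),72),
 jawroot=(T(90,268),S(702,122),72))
for k,(a,b,z) in pts.items(): print(k,ray("top",a,z).round(0)[:2],ray("scene",b,z).round(0)[:2])
# bed corners z~? rails line
for n,p,z in(("bedR",T(360,165),25),("bedL",T(22,200),25),("bedRb",T(372,292),25),("bedLb",T(37,327),25)):print(n,ray("top",p,z).round(0)[:2])
for n,p,z in(("railR",T(362,188),30),("railL",T(22,220),30),("railRb",T(371,272),30),("railLb",T(30,305),30)):print(n,ray("top",p,z).round(0)[:2])
for p in((342,196),(381,194),(386,260),(346,263)):print("mat",ray("top",p,4).round(0)[:2])
c=calibration("top");print(-np.array(c["R"]).T@np.array(c["t"]).ravel())
c=calibration("scene");print(-np.array(c["R"]).T@np.array(c["t"]).ravel())
E
python3 b.py
```

```text
ring [691. 142.] [694. 142.]
cross [656. 192.] [659. 193.]
disc [652. 153.] [657. 152.]
cap [640.  43.] [654.  44.]
grip [519. 138.] [513. 136.]
hole [606.  91.] [608.  92.]
jaw1 [627. 231.] [601. 238.]
jaw2 [596. 238.] [631. 234.]
jawroot [608. 190.] [623. 193.]
bedR [723. -88.]
bedL [687. 268.]
bedRb [ 589. -100.]
bedLb [552. 251.]
railR [698. -90.]
railL [665. 267.]
railRb [609. -99.]
railLb [575. 258.]
mat [ 536. -236.]
mat [ 543. -375.]
mat [ 307. -390.]
mat [ 297. -248.]
[ 362.00404224  -24.32080471 1921.26001394]
[1373.48057858   68.9004466   708.58772962]
```

The crop confirms the grey steel spanner. Its hole end is at crop (187,270), the jaw points left at (45,270), the ring is at (139,190) and the cross at (90,224). Both cameras agree to a few mm. Next I refine the cap, marks and post.

```bash
cat > fit.py <<'E'
from h import *
from scipy.optimize import minimize
def soft(im,c,r):  # darkness 0..1 in window
    x0,y0=int(c[0])-r,int(c[1])-r;g=im[y0:y0+2*r+1,x0:x0+2*r+1].astype(float).max(2);return g,x0,y0
def blobfit(ims,z0,z1,shape,p0,uvs,r,thr):
    """fit dark prism (outline shape mm, z0..z1) to images"""
    def cost(p):
        s=0
        for cam,im in ims.items():
            g,x0,y0=soft(im,uvs[cam],r);d=np.clip((thr-g)/(thr-25),0,1)
            P=np.array([proj(cam,[p[0]+q[0],p[1]+q[1],z]) for q in shape for z in(z0 if z0 else 194-p[2],z1)])
            H=cv2.convexHull(((P-[x0-.5,y0-.5])*8).astype(np.float32));m=np.zeros((8*d.shape[0],8*d.shape[1]),np.uint8)
            cv2.fillPoly(m,[H.astype(np.int32)],255);m=cv2.resize(m,d.shape[::-1],interpolation=cv2.INTER_AREA)/255.
            s+=((m-d)**2).sum()
        return s
    n=len(p0);sim=np.array([p0]+[np.array(p0)+8*np.eye(n)[i] for i in range(n)])
    o=minimize(cost,p0,method="Nelder-Mead",options=dict(initial_simplex=sim,xatol=.05,fatol=.01));return o.x.round(1),round(o.fun,1)
circ=[(21*np.cos(a),21*np.sin(a)) for a in np.linspace(0,6.28,24)]
def sq(y):
    c,s=np.cos(y),np.sin(y);return [(14*(c*i-s*j),14*(s*i+c*j)) for i in(-1,1) for j in(-1,1)]
def mark(im,cam,uv,r,z=58):
    g,x0,y0=soft(im,uv,r);w=np.clip(np.percentile(g,70)-15-g,0,None);Y,X=np.mgrid[:g.shape[0],:g.shape[1]]
    w*=((X-r)**2+(Y-r)**2<=(r+.5)**2)
    return ray(cam,((w*X).sum()/w.sum()+x0,(w*Y).sum()/w.sum()+y0),z).round(1)[:2]
E
python3 - <<'E'
from fit import *
ims={c:cv2.imread(f"pics/{c}0.png")[:,:,::-1] for c in("top","scene")}
for cs in(("top",),("scene",),("top","scene")):
  I={c:ims[c] for c in cs}
  print(cs,"cap",blobfit(I,None,194,circ,[647,43,12],dict(top=(262,159),scene=(308,241)),9,75),
   "grip",blobfit(I,50,100,sq(.1),[512,137],dict(top=(236,199),scene=(345,244)),10,75))
for n,t,s in(("ring",(235.9,150.9),(348.7,299.6)),("cross",(221.5,160.9),(370,290.4)),("hub",(232.6,161.8),(352.5,288.3))):
  print(n,mark(ims["top"],"top",t,5),mark(ims["scene"],"scene",s,8 if n!="hub" else 5))
s=observe();print(s["tcp_rot"],s["wrist_force"])
E
```

```text
Traceback (most recent call last):
  File "fit.py", line 17, in blobfit
    o=minimize(cost,p0,method="Nelder-Mead",options=dict(initial_simplex=sim,xatol=.05,fatol=.01));return o.x.round(1),round(o.fun,1)
  File "fit.py", line 11, in cost
    P=np.array([proj(cam,[p[0]+q[0],p[1]+q[1],z]) for q in shape for z in(z0 if z0 else 194-p[2],z1)])
                ~~~~^^^^^^^^^^^^^^^^^^^^^^^^^^^^^
  File "h.py", line 8, in proj
    c=calibration(cam);K=np.array(c["camera_matrix"]);p=K@(np.array(c["R"])@np.array(X,float)+np.array(c["t"]).ravel());return p[:2]/p[2]
ValueError: time passes only in moves, steps and waits
```

```bash
sed -i 's/^def ray/import functools\ncalibration=functools.cache(calibration)\ndef ray/' h.py
cat > c.py <<'E'
from fit import *
ims={c:cv2.imread(f"pics/{c}0.png")[:,:,::-1] for c in("top","scene")}
for cs in(("top",),("scene",),("top","scene")):
  I={c:ims[c] for c in cs}
  print(cs,"cap",blobfit(I,None,194,circ,[647,43,12],dict(top=(262,159),scene=(308,241)),9,75),
   "grip",blobfit(I,50,100,sq(.1),[512,137],dict(top=(236,199),scene=(345,244)),10,75))
for n,t,s in(("ring",(235.9,150.9),(348.7,299.6)),("cross",(221.5,160.9),(370,290.4)),("hub",(232.6,161.8),(352.5,288.3))):
  print(n,mark(ims["top"],"top",t,5),mark(ims["scene"],"scene",s,8 if n!="hub" else 5))
s=observe();print(s["tcp_rot"],s["wrist_force"])
E
python3 c.py
```

```text
('top',) cap (array([6.419e+02, 4.560e+01, 3.000e-01]), np.float64(78.6)) grip (array([508., 134.]), np.float64(64.7))
('scene',) cap (array([654.9,  42.2,   5.9]), np.float64(41.8)) grip (array([537. , 137.6]), np.float64(55.8))
('top', 'scene') cap (array([664.8,  42.5,  -6.8]), np.float64(116.6)) grip (array([518.5, 136.8]), np.float64(128.6))
ring [691.2 143.4] [693.  140.9]
cross [657.7 193.7] [651.8 192.9]
hub [653.9 153.9] [654.  151.7]
[-3.14157515e+00  1.37691724e-05  2.78782647e-01] [ 1.24804569 -0.09177432 -0.84284424]
```

```bash
cat > plan.py <<'E'
import numpy as np,json
def wrap(a): return (a+np.pi)%(2*np.pi)-np.pi
def rows(p0,yaw0,p1,yaw1,claw,step=24.,rstep=.09):
    """straight tool-down rows from pose to pose; yaw change early"""
    p=np.array(p0,float);y=yaw0;p1=np.array(p1,float);out=[]
    n=int(max(np.ceil(np.linalg.norm(p1-p)/step),np.ceil(abs(wrap(yaw1-yaw0))/(np.pi/2)/rstep),1))
    nr=int(np.ceil(abs(wrap(yaw1-yaw0))/(np.pi/2)/rstep))
    for i in range(n):
        d=(p1-p)/(n-i);c,s=np.cos(y),np.sin(y)
        a=np.round(np.array([c*d[0]+s*d[1],s*d[0]-c*d[1],-d[2]])/25,2)
        rz=round(-wrap(yaw1-y)/(nr-i)/(np.pi/2),3) if i<nr else 0.
        out.append([*(a+0).tolist(),0,0,rz+0,claw])
        p=p+25*np.array([c*a[0]+s*a[1],s*a[0]-c*a[1],-a[2]]);y-=rz*np.pi/2
    return out,p,y
def show(wps,claw,p,y,step=24.):
    R=[]
    for q,yw in wps:
        r,p,y=rows(p,y,q,yw,claw,step);R+=r
    for i in range(0,len(R),10): print(json.dumps(R[i:i+10]))
    print("end",p.round(1),round(y,3))
E
python3 -c "
from plan import *
show([((610,161,255),1.52)],1,(192.6,-673,213.9),.279)"
```

```text
[[0.65, -0.7, -0.04, 0, 0, -0.088, 1], [0.74, -0.61, -0.04, 0, 0, -0.088, 1], [0.81, -0.5, -0.04, 0, 0, -0.088, 1], [0.88, -0.38, -0.04, 0, 0, -0.088, 1], [0.92, -0.26, -0.04, 0, 0, -0.088, 1], [0.95, -0.13, -0.04, 0, 0, -0.088, 1], [0.96, 0.0, -0.04, 0, 0, -0.087, 1], [0.95, 0.13, -0.04, 0, 0, -0.088, 1], [0.92, 0.26, -0.04, 0, 0, -0.087, 1], [0.88, 0.38, -0.04, 0, 0, 0.0, 1]]
[[0.88, 0.38, -0.04, 0, 0, 0.0, 1], [0.88, 0.38, -0.04, 0, 0, 0.0, 1], [0.88, 0.38, -0.04, 0, 0, 0.0, 1], [0.88, 0.38, -0.04, 0, 0, 0.0, 1], [0.88, 0.38, -0.04, 0, 0, 0.0, 1], [0.87, 0.38, -0.04, 0, 0, 0.0, 1], [0.88, 0.39, -0.04, 0, 0, 0.0, 1], [0.87, 0.38, -0.04, 0, 0, 0.0, 1], [0.88, 0.39, -0.04, 0, 0, 0.0, 1], [0.87, 0.38, -0.04, 0, 0, 0.0, 1]]
[[0.88, 0.39, -0.04, 0, 0, 0.0, 1], [0.87, 0.38, -0.04, 0, 0, 0.0, 1], [0.88, 0.39, -0.04, 0, 0, 0.0, 1], [0.87, 0.38, -0.05, 0, 0, 0.0, 1], [0.88, 0.39, -0.04, 0, 0, 0.0, 1], [0.87, 0.38, -0.05, 0, 0, 0.0, 1], [0.88, 0.39, -0.04, 0, 0, 0.0, 1], [0.87, 0.38, -0.05, 0, 0, 0.0, 1], [0.88, 0.39, -0.04, 0, 0, 0.0, 1], [0.87, 0.38, -0.05, 0, 0, 0.0, 1]]
[[0.88, 0.39, -0.04, 0, 0, 0.0, 1], [0.87, 0.38, -0.05, 0, 0, 0.0, 1], [0.88, 0.39, -0.04, 0, 0, 0.0, 1], [0.87, 0.38, -0.05, 0, 0, 0.0, 1], [0.88, 0.39, -0.04, 0, 0, 0.0, 1], [0.87, 0.38, -0.05, 0, 0, 0.0, 1], [0.88, 0.39, -0.04, 0, 0, 0.0, 1], [0.87, 0.38, -0.05, 0, 0, 0.0, 1], [0.88, 0.39, -0.04, 0, 0, 0.0, 1]]
end [610.1 161.  254.9] 1.52
```

Call:
jog_arm([
  [0.65,-0.7,-0.04,0,0,-0.088,1],
  [0.74,-0.61,-0.04,0,0,-0.088,1],
  [0.81,-0.5,-0.04,0,0,-0.088,1],
  [0.88,-0.38,-0.04,0,0,-0.088,1],
  [0.92,-0.26,-0.04,0,0,-0.088,1],
  [0.95,-0.13,-0.04,0,0,-0.088,1],
  [0.96,0,-0.04,0,0,-0.087,1],
  [0.95,0.13,-0.04,0,0,-0.088,1],
  [0.92,0.26,-0.04,0,0,-0.087,1],
  [0.88,0.38,-0.04,0,0,0,1],
])

```text
time: 1.9
tool_pos: [300.1, -458.1, 224.1]
tcp_rot: [3.141, 0.0, 1.525]
wrist_force: [0.5, -0.7, -0.3]
grip_width: 0.997
grip_force: 0.0
```

Call:
jog_arm([
  [0.88,0.38,-0.04,0,0,0,1],
  [0.88,0.38,-0.04,0,0,0,1],
  [0.88,0.38,-0.04,0,0,0,1],
  [0.88,0.38,-0.04,0,0,0,1],
  [0.88,0.38,-0.04,0,0,0,1],
  [0.88,0.38,-0.04,0,0,0,1],
  [0.88,0.38,-0.04,0,0,0,1],
  [0.88,0.38,-0.04,0,0,0,1],
  [0.88,0.38,-0.04,0,0,0,1],
  [0.88,0.38,-0.04,0,0,0,1],
])

```text
time: 2.9
tool_pos: [406.3, -243.2, 234.2]
tcp_rot: [3.141, 0.0, 1.52]
wrist_force: [-0.1, 0.1, -0.0]
grip_width: 0.998
grip_force: 0.0
```

Call:
jog_arm([
  [0.88,0.38,-0.04,0,0,0,1],
  [0.88,0.38,-0.04,0,0,0,1],
  [0.88,0.38,-0.04,0,0,0,1],
  [0.88,0.38,-0.04,0,0,0,1],
  [0.88,0.38,-0.04,0,0,0,1],
  [0.88,0.38,-0.04,0,0,0,1],
  [0.88,0.38,-0.04,0,0,0,1],
  [0.88,0.38,-0.04,0,0,0,1],
  [0.88,0.38,-0.04,0,0,0,1],
  [0.88,0.38,-0.04,0,0,0,1],
])

```text
time: 3.9
tool_pos: [512.4, -28.3, 244.1]
tcp_rot: [3.141, 0.0, 1.52]
wrist_force: [0.5, -1.3, -1.0]
grip_width: 0.999
grip_force: 0.0
```

Call:
jog_arm([
  [0.88,0.38,-0.04,0,0,0,1],
  [0.88,0.38,-0.04,0,0,0,1],
  [0.88,0.38,-0.04,0,0,0,1],
  [0.88,0.38,-0.04,0,0,0,1],
  [0.88,0.38,-0.04,0,0,0,1],
  [0.88,0.38,-0.04,0,0,0,1],
  [0.88,0.38,-0.04,0,0,0,1],
  [0.88,0.38,-0.04,0,0,0,1],
  [0.75,0.38,-0.04,0,0,0,1],
  [0,0,0.5,0,0,0,1],
])

```text
time: 4.9
tool_pos: [609.3, 162.9, 241.8]
tcp_rot: [3.138, -0.001, 1.521]
wrist_force: [-1.1, 0.4, -0.2]
grip_width: 0.999
grip_force: 0.0
```

Call:
jog_arm([
  [0,0,0.9,0,0,0,1],
  [0,0,0.9,0,0,0,1],
  [0,0,0.9,0,0,0,1],
  [0,0,0.9,0,0,0,1],
  [0,0,0.9,0,0,0,1],
  [0,0,0.9,0,0,0,1],
  [0,0,0,0,0,0,1],
])

```text
time: 5.6
tool_pos: [605.1, 160.0, 102.2]
tcp_rot: [-3.137, 0.001, 1.519]
wrist_force: [-0.4, 0.3, 0.1]
grip_width: 1.0
grip_force: 0.0
```

```bash
python3 - <<'E'
from h import *
b=save("scene","s1");cv2.imwrite("pics/s1c.png",cv2.resize(b[180:340,250:450,::-1],None,fx=3,fy=3,interpolation=3))
E
```

```text
(no output)
```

View pics/s1c.png

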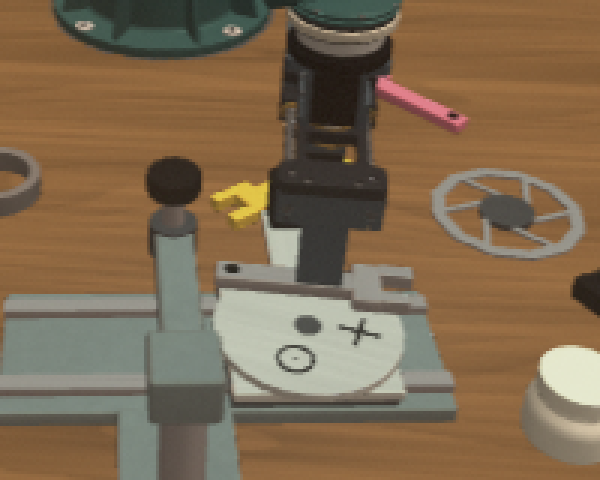

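The gripper straddles the shank at crop (325,280), with the jaw right at (380,285) and the hole left at (232,268). Now I lower and close.

Call:
jog_arm([
  [0,0.06,0.7,0,0,0,1],
  [0,0.06,0.6,0,0,0,1],
  [0,0,0.28,0,0,0,1],
  [0,0,0,0,0,0,1],
])

```text
time: 6.05
tool_pos: [609.6, 160.5, 64.7]
tcp_rot: [-3.14, 0.001, 1.52]
wrist_force: [-0.2, -0.0, -0.4]
grip_width: 1.001
grip_force: 0.0
```

Call:
jog_arm([
  [0,0,0.08,0,0,0,1],
  [0,0,0,0,0,0,-1],
  [0,0,0,0,0,0,-1],
  [0,0,0,0,0,0,-1],
  [0,0,0,0,0,0,-1],
  [0,0,0,0,0,0,-1],
  [0,0,0,0,0,0,-1],
  [0,0,0,0,0,0,-1],
])

```text
time: 6.85
tool_pos: [610.3, 160.7, 63.9]
tcp_rot: [3.142, -0.0, 1.52]
wrist_force: [-0.2, 0.0, -0.2]
grip_width: 0.419
grip_force: 0.0
```

Call:
jog_arm([
  [0,0,0.08,0,0,0,-1],
  [0,0,0,0,0,0,-1],
  [0,0,0,0,0,0,-1],
  [0,0,0,0,0,0,-1],
  [0,0,0,0,0,0,-1],
  [0,0,0,0,0,0,-1],
])

```text
time: 7.45
tool_pos: [610.2, 160.7, 61.8]
tcp_rot: [-3.141, 0.0, 1.52]
wrist_force: [1.0, -0.3, -2.5]
grip_width: 0.236
grip_force: 30.0
```

Call:
jog_arm([
  [0,0,-0.4,0,0,0,-1],
  [0,0,-0.8,0,0,0,-1],
  [0,0,-0.96,0,0,0,-1],
  [0,0,-0.96,0,0,0,-1],
  [0,0,-0.96,0,0,0,-1],
  [0,0,-0.96,0,0,0,-1],
  [0,0,-0.96,0,0,0,-1],
  [0,0,-0.96,0,0,0,-1],
  [0,0,-0.8,0,0,0,-1],
  [0,0,0,0,0,0,-1],
])

```text
time: 8.45
tool_pos: [611.6, 161.0, 259.5]
tcp_rot: [3.137, -0.001, 1.52]
wrist_force: [-0.0, -0.7, -2.6]
grip_width: 0.238
grip_force: 30.0
```

```bash
python3 - <<'E'
from h import *
from plan import *
s=observe();print(s["time"],s["tool_pos"],s["tcp_rot"],s["wrist_force"],s["moment"],s["grip_width"],s["grip_force"])
save("scene","s2");save("top","t2")
show([((421,-307,250),.055)],-1,s["tool_pos"],s["tcp_rot"][2])
E
```

```text
8.45 [611.60339628 161.02478772 259.45598561] [ 3.13690748e+00 -1.31016492e-03  1.51973283e+00] [-0.03734776 -0.73026605 -2.56542873] [-0.00422272 -0.08223178  0.04010988] 0.237729273861637 29.998938739299774
[[-0.87, -0.3, 0.02, 0, 0, 0.085, -1], [-0.9, -0.18, 0.02, 0, 0, 0.085, -1], [-0.92, -0.06, 0.02, 0, 0, 0.085, -1], [-0.92, 0.06, 0.02, 0, 0, 0.085, -1], [-0.9, 0.18, 0.02, 0, 0, 0.085, -1], [-0.87, 0.3, 0.02, 0, 0, 0.085, -1], [-0.82, 0.41, 0.02, 0, 0, 0.084, -1], [-0.76, 0.52, 0.02, 0, 0, 0.085, -1], [-0.68, 0.61, 0.02, 0, 0, 0.084, -1], [-0.6, 0.7, 0.02, 0, 0, 0.085, -1]]
[[-0.5, 0.77, 0.01, 0, 0, 0.084, -1], [-0.39, 0.83, 0.02, 0, 0, 0.0, -1], [-0.39, 0.83, 0.01, 0, 0, 0.0, -1], [-0.39, 0.83, 0.02, 0, 0, 0.0, -1], [-0.4, 0.83, 0.01, 0, 0, 0.0, -1], [-0.39, 0.83, 0.02, 0, 0, 0.0, -1], [-0.4, 0.83, 0.01, 0, 0, 0.0, -1], [-0.39, 0.83, 0.02, 0, 0, 0.0, -1], [-0.4, 0.83, 0.01, 0, 0, 0.0, -1], [-0.39, 0.83, 0.02, 0, 0, 0.0, -1]]
[[-0.4, 0.83, 0.01, 0, 0, 0.0, -1], [-0.39, 0.83, 0.02, 0, 0, 0.0, -1]]
end [ 421.1 -307.1  250. ] 0.056
```

View pics/s2.png

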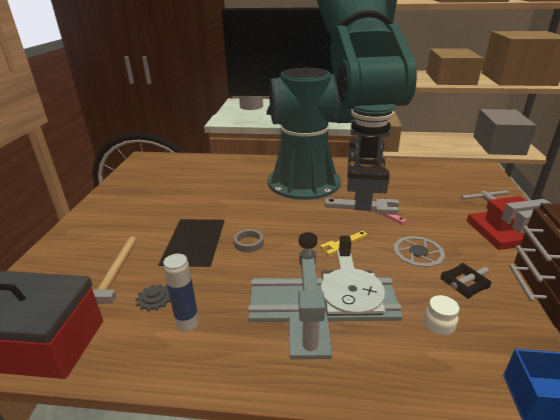

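The spanner is held level at (362,204), and the disc with the ring at (348,300) and cross at (370,290) stayed put. I carry it to the mat.

Call:
jog_arm([
  [-0.87,-0.3,0.02,0,0,0.085,-1],
  [-0.9,-0.18,0.02,0,0,0.085,-1],
  [-0.92,-0.06,0.02,0,0,0.085,-1],
  [-0.92,0.06,0.02,0,0,0.085,-1],
  [-0.9,0.18,0.02,0,0,0.085,-1],
  [-0.87,0.3,0.02,0,0,0.085,-1],
  [-0.82,0.41,0.02,0,0,0.085,-1],
  [-0.76,0.52,0.02,0,0,0.085,-1],
  [-0.68,0.61,0.02,0,0,0.085,-1],
  [-0.6,0.7,0.02,0,0,0.085,-1],
])

```text
time: 9.55
tool_pos: [522.5, -52.9, 249.5]
tcp_rot: [-3.141, 0.002, 0.179]
wrist_force: [0.9, 0.3, -3.1]
grip_width: 0.238
grip_force: 30.0
```

Call:
jog_arm([
  [-0.5,0.77,0.01,0,0,0.082,-1],
  [-0.39,0.83,0.02,0,0,0,-1],
  [-0.39,0.83,0.01,0,0,0,-1],
  [-0.39,0.83,0.02,0,0,0,-1],
  [-0.4,0.83,0.01,0,0,0,-1],
  [-0.39,0.83,0.02,0,0,0,-1],
  [-0.4,0.83,0.01,0,0,0,-1],
  [-0.39,0.83,0.02,0,0,0,-1],
  [-0.4,0.83,0.01,0,0,0,-1],
  [-0.39,0.83,0.02,0,0,0,-1],
])

```text
time: 10.55
tool_pos: [435.9, -265.2, 245.8]
tcp_rot: [-3.14, 0.002, 0.056]
wrist_force: [0.5, 0.7, -2.2]
grip_width: 0.239
grip_force: 30.0
```

Call:
jog_arm([
  [-0.3,0.83,0.01,0,0,0,-1],
  [-0.3,0.83,0.02,0,0,0,-1],
  [0,0.2,0.6,0,0,0,-1],
  [0,0,0.96,0,0,0,-1],
  [0,0,0.96,0,0,0,-1],
  [0,0,0.96,0,0,0,-1],
  [0,0,0.96,0,0,0,-1],
  [0,0,0.96,0,0,0,-1],
  [0,0,0.96,0,0,0,-1],
  [0,0,0,0,0,0,-1],
])

```text
time: 11.55
tool_pos: [422.4, -309.6, 83.4]
tcp_rot: [-3.137, 0.005, 0.056]
wrist_force: [0.0, 0.1, -2.2]
grip_width: 0.237
grip_force: 30.0
```

Call:
jog_arm([
  [0,0,0.9,0,0,0,-1],
  [0,0,0.9,0,0,0,-1],
  [0,0,0.7,0,0,0,-1],
  [0,0,0.3,0,0,0,-1],
  [0,0,0,0,0,0,-1],
  [0,0,0,0,0,0,-1],
])

```text
time: 12.15
tool_pos: [425.0, -312.2, 18.2]
tcp_rot: [3.141, -0.0, 0.056]
wrist_force: [-0.2, -0.6, -1.3]
grip_width: 0.242
grip_force: 30.0
```

Call:
jog_arm([
  [0,0,0.2,0,0,0,-1],
  [0,0,0.16,0,0,0,-1],
  [0,0,0,0,0,0,-1],
  [0,0,0,0,0,0,-1],
])

```text
time: 12.55
tool_pos: [424.6, -312.0, 8.4]
tcp_rot: [-3.141, 0.0, 0.056]
wrist_force: [-0.2, -0.8, -2.8]
grip_width: 0.235
grip_force: 30.0
```

Call:
jog_arm([
  [0,0,0,0,0,0,1],
  [0,0,0,0,0,0,1],
  [0,0,0,0,0,0,1],
  [0,0,0,0,0,0,1],
  [0,0,-0.5,0,0,0,1],
  [0,0,-0.96,0,0,0,1],
  [0,0,-0.96,0,0,0,1],
  [0,0,-0.96,0,0,0,1],
  [0,0,-0.96,0,0,0,1],
  [0,0,-0.96,0,0,0,1],
])

```text
time: 13.55
tool_pos: [424.6, -312.0, 142.9]
tcp_rot: [3.141, -0.0, 0.056]
wrist_force: [0.1, 0.6, -1.2]
grip_width: 1.0
grip_force: 0.0
```

```bash
cat > d.py <<'E'
from fit import *
from plan import *
ims=dict(top=save("top","t3"),scene=save("scene","s3"))
for c,u in(("top",(262,159)),("scene",(308,241))): print(soft(ims[c],u,9)[0][::2,::2].astype(int))
m=lambda n,t,s,rt,rs:print(n,mark(ims["top"],"top",t,rt),mark(ims["scene"],"scene",s,rs))
m("ring",(235.9,150.9),(348.7,299.6),5,8);m("cross",(221.5,160.9),(370,290.4),5,8);m("hub",(232.6,161.8),(352.5,288.3),4,5)
for cam in ims:
  for n,z in(("spanner",11),("grip_top",100),("mark_ring",58),("mark_cross",58)):
    for d in recognise(n,cam)[:3]: print(cam,n,round(d["score"],2),px(d).round(1),ray(cam,px(d),z).round(0)[:2])
s=observe();print(s["time"],s["tool_pos"],s["tcp_rot"],s["grip_width"],s["wrist_force"])
a=cv2.resize(ims["top"][130:280,200:400,::-1],None,fx=2,fy=2,interpolation=3);b=cv2.resize(ims["scene"][200:320,150:400,::-1],None,fx=2,fy=2,interpolation=3)
o=np.zeros((545,500,3),np.uint8);o[:300,:400]=a;o[305:545]=b;cv2.imwrite("pics/c3.png",o)
E
python3 d.py
```

```text
[[186 184 178 188 188 187 172 193 196 197]
 [195 201 190 154 121 114 147 201 204 203]
 [200 201 140  57  55  53  65 169 193 191]
 [208 169  76  60  62  60  55  92 181 182]
 [216 158  66  64  64  62  60  73 176 186]
 [223 178  80  67  65  64  61  82 184 186]
 [219 188 130  63  66  64  52  90 186 186]
 [214 188 175  88  57  64  67 135 186 185]
 [211 186 188 170 129 117 147 185 187 186]
 [197 188 189 188 188 186 189 188 187 186]]
[[135 135 136  91  79  86 111 136 135 134]
 [124  67  51  48  49  49  49  52 110 127]
 [ 77  47  49  48  49  48  49  50  50 116]
 [ 53  48  48  48  49  49  48  48  50 112]
 [ 51  46  48  48  49  49  48  49  47 114]
 [ 60  43  43  47  49  48  49  44  45 122]
 [ 98  44  44  43  43  45  43  45  45 136]
 [135  74  42  45  44  46  45  45 113 138]
 [139 139 120  62  56  67  81 142 146 145]
 [136 122  79  87  91 104  93 116 143 144]]
ring [691.2 143.5] [693.  140.9]
cross [658.  193.7] [658.  191.5]
hub [654.  153.9] [654.  151.7]
top grip_top 0.88 [233.1 163.5] [640. 147.]
top mark_ring 0.63 [231.8 160.5] [657. 156.]
top mark_ring 0.46 [347.4 204.7] [ 501. -248.]
top mark_cross 0.56 [230.2 163.4] [647. 161.]
top mark_cross 0.36 [235.4 167.3] [633. 143.]
scene spanner 0.74 [335.3 243.4] [413. 117.]
scene spanner 0.63 [383.9 212.5] [225. 279.]
scene grip_top 0.74 [350.5 289.1] [704. 143.]
scene grip_top 0.16 [316.2 298.9] [742.  68.]
scene mark_ring 0.71 [353.3 290.6] [663. 154.]
scene mark_cross 0.77 [352.5 289.8] [660. 152.]
scene mark_cross 0.62 [153.6 297.9] [ 728. -309.]
14.05 [ 424.31569278 -311.76236899  140.23809631] [-3.14069027e+00  9.69941468e-04  5.57562109e-02] 1.002215835673878 [ 0.53148946 -0.54449647 -0.38993153]
```

View pics/c3.png

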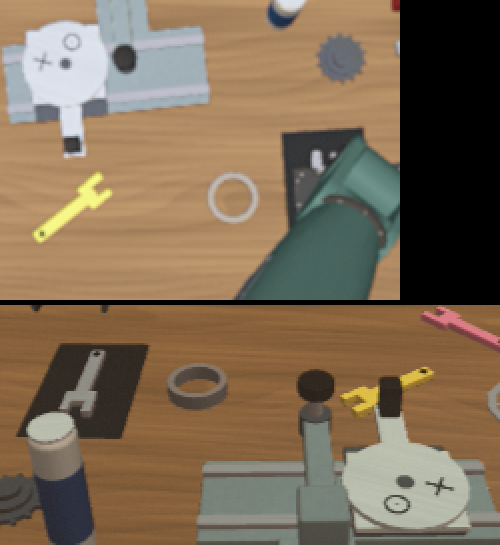

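The spanner lies flat on the mat (crop (82,385) in the lower half), inside its edges. The marks match the given 40/40/61 mm. Now I fit the cap with proper grey levels, and the post too.

```bash
python3 - <<'E'
import re
s=open("fit.py").read().replace("d=np.clip((thr-g)/(thr-25),0,1)","hi,lo=thr[cam];d=np.clip((hi-g)/(hi-lo),0,1)");open("fit.py","w").write(s)
E
python3 - <<'E'
from fit import *
from plan import *
ims={c:cv2.imread(f"pics/{f}3.png")[:,:,::-1] for c,f in(("top","t"),("scene","s"))}
th=dict(top=(188,64),scene=(135,50))
for cs in(("top",),("scene",),("top","scene")):
  I={c:ims[c] for c in cs}
  for h in(10,14,18):print(cs,h,"cap",blobfit(I,194-h,194,circ,[647,43],dict(top=(261,158.5),scene=(308,240)),9,th))
  print("grip",blobfit(I,50,100,sq(.1),[510,138],dict(top=(236,199),scene=(345,244)),10,th))
show([((510,138,160),.1)],1,(424.3,-311.8,143),.056)
E
```

```text
('top',) 10 cap (array([642. ,  44.8]), np.float64(6.6))
('top',) 14 cap (array([641.9,  44.9]), np.float64(6.4))
('top',) 18 cap (array([642.3,  45.1]), np.float64(5.8))
grip (array([509.7, 140.7]), np.float64(16.7))
('scene',) 10 cap (array([650.2,  42.7]), np.float64(17.8))
('scene',) 14 cap (array([647.6,  42.6]), np.float64(4.5))
('scene',) 18 cap (array([645.3,  42.3]), np.float64(8.1))
grip (array([511.5, 137.1]), np.float64(12.6))
('top', 'scene') 10 cap (array([646.4,  43.1]), np.float64(51.5))
('top', 'scene') 14 cap (array([645.8,  43.1]), np.float64(28.1))
('top', 'scene') 18 cap (array([643.7,  43. ]), np.float64(20.6))
grip (array([510., 138.]), np.float64(34.5))
[[0.22, -0.89, -0.03, 0, 0, -0.028, 1], [0.26, -0.88, -0.03, 0, 0, 0.0, 1], [0.26, -0.88, -0.03, 0, 0, 0.0, 1], [0.26, -0.88, -0.03, 0, 0, 0.0, 1], [0.26, -0.88, -0.04, 0, 0, 0.0, 1], [0.26, -0.88, -0.03, 0, 0, 0.0, 1], [0.26, -0.88, -0.04, 0, 0, 0.0, 1], [0.26, -0.88, -0.03, 0, 0, 0.0, 1], [0.26, -0.88, -0.04, 0, 0, 0.0, 1], [0.26, -0.88, -0.03, 0, 0, 0.0, 1]]
[[0.26, -0.88, -0.04, 0, 0, 0.0, 1], [0.26, -0.88, -0.03, 0, 0, 0.0, 1], [0.26, -0.88, -0.04, 0, 0, 0.0, 1], [0.26, -0.87, -0.03, 0, 0, 0.0, 1], [0.26, -0.88, -0.04, 0, 0, 0.0, 1], [0.26, -0.87, -0.03, 0, 0, 0.0, 1], [0.26, -0.88, -0.04, 0, 0, 0.0, 1], [0.26, -0.87, -0.03, 0, 0, 0.0, 1], [0.26, -0.88, -0.04, 0, 0, 0.0, 1], [0.27, -0.87, -0.03, 0, 0, 0.0, 1]]
end [510.1 138.  160. ] 0.1
```

```bash
sed -i 's/def blobfit(ims,z0,z1,shape,p0,uvs,r,thr):/def blobfit(ims,z0,z1,shape,p0,uvs,r,thr,cut=999):/; s/s+=((m-d)\*\*2).sum()/s+=((m-d)**2)[:cut].sum()/' fit.py
python3 - <<'E'
from fit import *
ims={c:cv2.imread(f"pics/{f}3.png")[:,:,::-1] for c,f in(("top","t"),("scene","s"))}
th=dict(top=(188,62),scene=(135,49))
for cs in(("top",),("scene",),("top","scene")):
  for cut in(9,11,13):print(cs,cut,blobfit({c:ims[c] for c in cs},180,194,circ,[647,43],dict(top=(261,158.5),scene=(308,240)),9,th,cut))
for z in(194,58):
  print((proj("top",[645,43,z])-proj("top",[655,43,z])).round(2))
E
```

```text
('top',) 9 (array([642.4,  45.1]), np.float64(1.4))
('top',) 11 (array([642.1,  45.4]), np.float64(2.0))
('top',) 13 (array([642.6,  45.5]), np.float64(2.9))
('scene',) 9 (array([646.8,  42.8]), np.float64(0.7))
('scene',) 11 (array([646.9,  42.7]), np.float64(0.7))
('scene',) 13 (array([646.8,  42.7]), np.float64(0.8))
('top', 'scene') 9 (array([645.1,  43.1]), np.float64(8.8))
('top', 'scene') 11 (array([645.6,  43.1]), np.float64(10.1))
('top', 'scene') 13 (array([645.5,  43.3]), np.float64(11.2))
[-0.    3.05]
[-0.    2.83]
```

Call:
jog_arm([
  [0.22,-0.89,-0.03,0,0,-0.028,1],
  [0.26,-0.88,-0.03,0,0,0,1],
  [0.26,-0.88,-0.03,0,0,0,1],
  [0.26,-0.88,-0.03,0,0,0,1],
  [0.26,-0.88,-0.04,0,0,0,1],
  [0.26,-0.88,-0.03,0,0,0,1],
  [0.26,-0.88,-0.04,0,0,0,1],
  [0.26,-0.88,-0.03,0,0,0,1],
  [0.26,-0.88,-0.04,0,0,0,1],
  [0.26,-0.88,-0.03,0,0,0,1],
])

```text
time: 15.05
tool_pos: [467.3, -85.7, 148.9]
tcp_rot: [-3.141, 0.001, 0.1]
wrist_force: [-0.7, -0.9, -0.4]
grip_width: 1.0
grip_force: 0.0
```

Call:
jog_arm([
  [0.26,-0.88,-0.04,0,0,0,1],
  [0.26,-0.88,-0.03,0,0,0,1],
  [0.26,-0.88,-0.04,0,0,0,1],
  [0.26,-0.87,-0.03,0,0,0,1],
  [0.26,-0.88,-0.04,0,0,0,1],
  [0.26,-0.87,-0.03,0,0,0,1],
  [0.26,-0.88,-0.04,0,0,0,1],
  [0.26,-0.87,-0.03,0,0,0,1],
  [0.26,-0.88,-0.04,0,0,0,1],
  [0.26,-0.87,-0.03,0,0,0,1],
])

```text
time: 16.05
tool_pos: [510.2, 138.6, 157.5]
tcp_rot: [3.141, 0.001, 0.1]
wrist_force: [0.3, -0.5, -0.4]
grip_width: 0.998
grip_force: 0.0
```

Call:
jog_arm([
  [0,0,0.4,0,0,0,1],
  [0,0,0.8,0,0,0,1],
  [0,0,0,0,0,0,1],
  [0,0,0,0,0,0,1],
])

```text
time: 16.45
tool_pos: [509.7, 137.2, 127.5]
tcp_rot: [3.141, 0.002, 0.099]
wrist_force: [0.5, 0.0, -0.2]
grip_width: 0.997
grip_force: 0.0
```

Both cameras agree on the punch's y, but x differs by about 4 mm. I'll settle x by straddling the cap gently with the open fingers, closing along the bed's x.

```bash
python3 - <<'E'
from plan import *
show([((545,113,215),1.1),((644.6,44,215),1.67)],1,(509.7,137.2,127.5),.1)
E
```

```text
[[0.16, 0.14, -0.44, 0, 0, -0.08, 1], [0.15, 0.16, -0.44, 0, 0, -0.08, 1], [0.12, 0.17, -0.44, 0, 0, -0.079, 1], [0.1, 0.19, -0.44, 0, 0, -0.08, 1], [0.08, 0.2, -0.44, 0, 0, -0.079, 1], [0.05, 0.21, -0.43, 0, 0, -0.08, 1], [0.03, 0.21, -0.44, 0, 0, -0.079, 1], [0.0, 0.21, -0.43, 0, 0, -0.08, 1], [-0.11, 0.8, 0.0, 0, 0, -0.072, 1], [-0.2, 0.78, 0.0, 0, 0, -0.073, 1]]
[[-0.29, 0.76, 0.0, 0, 0, -0.072, 1], [-0.37, 0.72, 0.0, 0, 0, -0.073, 1], [-0.45, 0.67, 0.0, 0, 0, -0.072, 1], [-0.52, 0.62, 0.0, 0, 0, 0.0, 1]]
end [644.7  44.1 215. ] 1.669
```

Call:
jog_arm([
  [0.16,0.14,-0.44,0,0,-0.08,1],
  [0.15,0.16,-0.44,0,0,-0.08,1],
  [0.12,0.17,-0.44,0,0,-0.08,1],
  [0.1,0.19,-0.44,0,0,-0.08,1],
  [0.08,0.2,-0.44,0,0,-0.08,1],
  [0.05,0.21,-0.43,0,0,-0.08,1],
  [0.03,0.21,-0.44,0,0,-0.08,1],
  [0,0.21,-0.43,0,0,-0.08,1],
  [-0.11,0.8,0,0,0,-0.07,1],
  [-0.2,0.78,0,0,0,-0.07,1],
])

```text
time: 17.45
tool_pos: [579.5, 90.1, 216.9]
tcp_rot: [3.14, -0.001, 1.33]
wrist_force: [-0.9, 0.4, -0.5]
grip_width: 0.999
grip_force: 0.0
```

Call:
jog_arm([
  [-0.29,0.76,0,0,0,-0.073,1],
  [-0.37,0.72,0,0,0,-0.073,1],
  [-0.45,0.67,0,0,0,-0.073,1],
  [-0.52,0.62,0,0,0,0,1],
  [0,0,0,0,0,0,1],
  [0,0,0,0,0,0,1],
])

```text
time: 18.05
tool_pos: [645.1, 44.1, 215.8]
tcp_rot: [3.141, -0.0, 1.668]
wrist_force: [-0.6, 0.4, -0.1]
grip_width: 1.0
grip_force: 0.0
```

Call:
jog_arm([
  [0,0,0.6,0,0,0,0.4],
  [0,0,0.66,0,0,0,0.2],
  [0,0,0,0,0,0,0.06],
  [0,0,0,0,0,0,0.06],
  [0,0,0,0,0,0,0.06],
  [0,0,0,0,0,0,0.06],
])

```text
time: 18.65
tool_pos: [645.6, 44.7, 184.4]
tcp_rot: [3.141, 0.0, 1.669]
wrist_force: [-0.2, -0.1, 0.7]
grip_width: 0.535
grip_force: 0.0
```

Call:
jog_arm([
  [0,0,0,0,0,0,-0.02],
  [0,0,0,0,0,0,-0.02],
  [0,0,0,0,0,0,-0.02],
])

```text
time: 18.95
tool_pos: [645.3, 44.6, 184.1]
tcp_rot: [3.141, 0.0, 1.669]
wrist_force: [0.2, -0.2, -0.5]
grip_width: 0.488
grip_force: 0.0
```

```bash
python3 - <<'E'
from plan import *
show([((644,45,216),1.669),((510,138,150),1.669),((510,138,66),1.669)],1,(645.3,44.6,184.1),1.669)
E
```

```text
[[0.01, -0.03, -0.64, 0, 0, 0.0, 1], [0.01, -0.02, -0.64, 0, 0, 0.0, 1], [0.53, -0.62, 0.33, 0, 0, 0.0, 1], [0.53, -0.62, 0.33, 0, 0, 0.0, 1], [0.53, -0.62, 0.33, 0, 0, 0.0, 1], [0.53, -0.62, 0.33, 0, 0, 0.0, 1], [0.53, -0.62, 0.33, 0, 0, 0.0, 1], [0.53, -0.62, 0.33, 0, 0, 0.0, 1], [0.52, -0.62, 0.33, 0, 0, 0.0, 1], [0.53, -0.63, 0.33, 0, 0, 0.0, 1]]
[[0.0, 0.0, 0.84, 0, 0, 0.0, 1], [0.0, 0.0, 0.84, 0, 0, 0.0, 1], [0.0, 0.0, 0.84, 0, 0, 0.0, 1], [0.0, 0.0, 0.84, 0, 0, 0.0, 1]]
end [510.  138.   66.1] 1.669
```

Call:
jog_arm([
  [0,0,-0.7,0,0,0,1],
  [0,0,-0.8,0,0,0,1],
  [0.53,-0.62,-0.3,0,0,0,1],
  [0.53,-0.62,0,0,0,0,1],
  [0.53,-0.62,0,0,0,0,1],
  [0.53,-0.62,0,0,0,0,1],
  [0.53,-0.62,0,0,0,0,1],
  [0.53,-0.62,0,0,0,0,1],
  [0.53,-0.62,0,0,0,0,1],
  [0.53,-0.65,0,0,0,0,1],
])

```text
time: 19.95
tool_pos: [509.4, 138.8, 229.0]
tcp_rot: [3.142, -0.0, 1.669]
wrist_force: [0.1, 1.0, -0.1]
grip_width: 1.004
grip_force: 0.0
```

Call:
jog_arm([
  [0,0,0.8,0,0,0,1],
  [0,0,0.96,0,0,0,1],
  [0,0,0.96,0,0,0,1],
  [0,0,0.96,0,0,0,1],
  [0,0,0,0,0,0,1],
  [0,0,0,0,0,0,1],
])

```text
time: 20.55
tool_pos: [510.4, 138.2, 137.4]
tcp_rot: [-3.141, 0.0, 1.669]
wrist_force: [0.0, -0.4, 0.6]
grip_width: 0.998
grip_force: 0.0
```

Call:
jog_arm([
  [0,0,0.9,0,0,0,1],
  [0,0,0.96,0,0,0,1],
  [0,0,0.94,0,0,0,1],
  [0,0,0,0,0,0,0.2],
  [0,0,0,0,0,0,-0.3],
  [0,0,0,0,0,0,-1],
  [0,0,0,0,0,0,-1],
  [0,0,0,0,0,0,-1],
  [0,0,0,0,0,0,-1],
  [0,0,0,0,0,0,-1],
])

```text
time: 21.55
tool_pos: [510.8, 137.9, 67.1]
tcp_rot: [3.141, -0.0, 1.669]
wrist_force: [0.5, 0.3, 0.3]
grip_width: 0.417
grip_force: 0.0
```

Call:
jog_arm([
  [0,0,0,0,0,0,-1],
  [0,0,0,0,0,0,-1],
  [0,0,0,0,0,0,-1],
])

```text
time: 21.85
tool_pos: [510.7, 137.9, 66.9]
tcp_rot: [-3.141, 0.0, 1.669]
wrist_force: [-1.8, -0.7, 1.6]
grip_width: 0.311
grip_force: 30.0
```

```bash
cat > m.py <<'E'
from fit import *
import sys
# marks refined by template: project ring/cross given post TCP guess
def measure(tag,hub,offs=dict(ring=(38.3,-10.7),cross=(4,39.7),hub=(0,0))):
    ims=dict(top=save("top","t"+tag),scene=save("scene","s"+tag))
    for n,o in offs.items():
        X=[hub[0]+o[0],hub[1]+o[1],58]
        print(n,np.round(X[:2],1),*[mark(ims[c],c,np.round(proj(c,X)),r) for c,r in(("top",4 if n=="hub" else 5),("scene",5 if n=="hub" else 8))])
    s=observe();print(s["time"],np.round(s["tool_pos"],2),np.round(s["tcp_rot"],3),s["wrist_force"].round(1) if hasattr(s["wrist_force"],'round') else s["wrist_force"],s["grip_width"],s["grip_force"])
    return ims
if __name__=="__main__": measure(sys.argv[1],[float(sys.argv[2]),float(sys.argv[3])])
E
python3 m.py 4 654 153
```

```text
ring [692.3 142.3] [692.1 143. ] [692.8 141. ]
cross [658.  192.7] [658.4 193.6] [658.  191.8]
hub [654. 153.] [654.1 153.9] [654.2 151.8]
21.95 [510.66 137.87  66.92] [-3.141  0.     1.669] [-0.9  0.1  2.6] 0.3013191631623072 30.000282526016235
```

Call:
jog_arm([
  [-0.2,-0.12,0,0,0,0,-1],
  [-0.5,-0.31,0,0,0,0,-1],
  [-0.5,-0.31,0,0,0,0,-1],
  [-0.5,-0.31,0,0,0,0,-1],
  [-0.5,-0.31,0,0,0,0,-1],
  [-0.5,-0.31,0,0,0,0,-1],
  [-0.5,-0.31,0,0,0,0,-1],
  [-0.5,-0.31,0,0,0,0,-1],
  [0,0,0,0,0,0,-1],
  [0,0,0,0,0,0,-1],
])

```text
time: 22.95
tool_pos: [462.3, 39.6, 66.9]
tcp_rot: [-3.141, 0.0, 1.668]
wrist_force: [-2.6, -3.5, 1.8]
grip_width: 0.304
grip_force: 30.0
```

```bash
python3 m.py 5 606 55
```

```text
ring [644.3  44.3] [650.3  45.5] [645.7  32.5]
cross [610.   94.7] [609.9  95.5] [610.1  93.1]
hub [606.  55.] [605.9  55.7] [604.2  61.9]
23.05 [462.68  40.23  66.93] [-3.141  0.     1.669] [-1.6 -2.4  3.5] 0.30726487912618267 30.001155138015747
```

Call:
jog_arm([
  [0,0,0,0,0,0,1],
  [0,0,0,0,0,0,1],
  [0,0,0,0,0,0,1],
  [0,0,0,0,0,0,1],
  [0,0,-0.6,0,0,0,1],
  [0,0,-0.96,0,0,0,1],
  [0,0,-0.96,0,0,0,1],
  [0,0,-0.96,0,0,0,1],
  [0,0,-0.96,0,0,0,1],
  [0,0,-0.96,0,0,0,1],
])

```text
time: 24.05
tool_pos: [462.7, 40.3, 203.0]
tcp_rot: [3.142, -0.0, 1.669]
wrist_force: [-0.5, 0.4, 0.3]
grip_width: 1.002
grip_force: 0.0
```

```bash
python3 - <<'E'
from plan import *
from h import *
s=observe();print(s["time"],s["tool_pos"],s["grip_width"])
p=np.array(s["tool_pos"]);p[2]=66.9+135
show([((645.3,44,218),.098)],1,p,s["tcp_rot"][2])
E
```

```text
24.05 [462.67722826  40.28079211 202.95828029] 1.0020274276164405
[[-0.05, 0.61, -0.05, 0, 0, 0.083, 1], [0.03, 0.61, -0.05, 0, 0, 0.083, 1], [0.11, 0.6, -0.05, 0, 0, 0.083, 1], [0.19, 0.58, -0.05, 0, 0, 0.083, 1], [0.26, 0.55, -0.06, 0, 0, 0.084, 1], [0.33, 0.51, -0.05, 0, 0, 0.083, 1], [0.4, 0.46, -0.06, 0, 0, 0.084, 1], [0.45, 0.41, -0.05, 0, 0, 0.083, 1], [0.5, 0.34, -0.06, 0, 0, 0.084, 1], [0.54, 0.28, -0.05, 0, 0, 0.083, 1]]
[[0.57, 0.2, -0.06, 0, 0, 0.084, 1], [0.6, 0.12, -0.05, 0, 0, 0.083, 1]]
end [645.3  44.1 217.9] 0.098
```

Call:
jog_arm([
  [-0.05,0.61,-0.05,0,0,0.083,1],
  [0.03,0.61,-0.05,0,0,0.083,1],
  [0.11,0.6,-0.05,0,0,0.083,1],
  [0.19,0.58,-0.05,0,0,0.083,1],
  [0.26,0.55,-0.06,0,0,0.084,1],
  [0.33,0.51,-0.05,0,0,0.083,1],
  [0.4,0.46,-0.06,0,0,0.084,1],
  [0.45,0.41,-0.05,0,0,0.083,1],
  [0.5,0.34,-0.06,0,0,0.084,1],
  [0.54,0.28,-0.05,0,0,0.083,1],
])

```text
time: 25.05
tool_pos: [615.6, 43.3, 215.1]
tcp_rot: [-3.141, 0.0, 0.355]
wrist_force: [0.7, 0.5, 0.5]
grip_width: 0.999
grip_force: 0.0
```

Call:
jog_arm([
  [0.57,0.2,-0.06,0,0,0.084,1],
  [0.6,0.12,-0.05,0,0,0.083,0.6],
  [0,0,0,0,0,0,0.6],
  [0,0,0.6,0,0,0,0.3],
  [0,0,0.7,0,0,0,0.07],
  [0,0,0,0,0,0,0.07],
  [0,0,0,0,0,0,0.07],
  [0,0,0,0,0,0,0.07],
])

```text
time: 25.85
tool_pos: [645.4, 44.0, 185.6]
tcp_rot: [3.142, -0.0, 0.099]
wrist_force: [-0.2, -0.1, -0.6]
grip_width: 0.535
grip_force: 0.0
```

Call:
jog_arm([
  [0,0,0,0,0,0,-0.02],
  [0,0,0,0,0,0,-0.02],
  [0,0,0,0,0,0,-0.02],
])

```text
time: 26.15
tool_pos: [645.6, 44.0, 185.8]
tcp_rot: [3.142, -0.001, 0.098]
wrist_force: [-0.6, 0.8, 0.2]
grip_width: 0.494
grip_force: 0.0
```

Both probes agree: the punch axis is at (645.4, 44.0) and the ring is at (645.1, 44.1). Now I press with shut fingers.

Call:
jog_arm([
  [0,0,-0.6,0,0,0,0],
  [0,0,-0.6,0,0,0,-0.5],
  [0,0,0,0,0,0,-1],
  [0,0,0,0,0,0,-1],
  [0,0,0,0,0,0,-1],
  [0,0,0,0,0,0,-1],
  [0,0,0,0,0,0,-1],
  [0,0,0,0,0,0,-1],
])

```text
time: 26.95
tool_pos: [645.3, 44.0, 215.1]
tcp_rot: [-3.142, 0.001, 0.098]
wrist_force: [0.5, 0.3, -0.5]
grip_width: 0.004
grip_force: 0.0
```

Call:
jog_arm([
  [0,0,0.5,0,0,0,-1],
  [0,0,0.3,0,0,0,-1],
  [0,0,0.2,0,0,0,-1],
  [0,0,0.2,0,0,0,-1],
  [0,0,0.2,0,0,0,-1],
  [0,0,0,0,0,0,-1],
  [0,0,0,0,0,0,-1],
])

```text
time: 27.65
tool_pos: [645.4, 44.0, 180.5]
tcp_rot: [-3.142, 0.0, 0.098]
wrist_force: [-3.2, -0.3, 4.5]
grip_width: 0.008
grip_force: 2.2
```

Call:
jog_arm([
  [0,0,0.12,0,0,0,-1],
  [0,0,0.12,0,0,0,-1],
  [0,0,0.06,0,0,0,-1],
  [0,0,0,0,0,0,-1],
  [0,0,0,0,0,0,-1],
])

```text
time: 28.15
tool_pos: [645.7, 44.0, 174.2]
tcp_rot: [3.142, -0.001, 0.098]
wrist_force: [-7.3, -1.2, 14.2]
grip_width: 0.004
grip_force: 7.0
```

Call:
jog_arm([
  [0,0,0.02,0,0,0,-1],
  [0,0,0,0,0,0,-1],
  [0,0,0,0,0,0,-1],
])

```text
time: 28.45
tool_pos: [645.8, 44.0, 174.1]
tcp_rot: [3.141, -0.001, 0.098]
wrist_force: [-9.4, -0.4, 19.2]
grip_width: 0.006
grip_force: 9.7
```

Call:
jog_arm([
  [0,0,-0.3,0,0,0,-1],
  [0,0,-0.6,0,0,0,-1],
  [0,0,-0.6,0,0,0,-1],
  [0,0,-0.6,0,0,0,0],
  [-0.91,-0.07,0,0,0,0,1],
  [-0.91,-0.07,0,0,0,0,1],
  [-0.91,-0.07,0,0,0,0,1],
  [-0.91,-0.07,0,0,0,0,1],
  [-0.91,-0.07,0,0,0,0,1],
  [-0.91,-0.07,0,0,0,0,1],
])

```text
time: 29.45
tool_pos: [507.8, 41.0, 225.8]
tcp_rot: [3.142, -0.001, 0.098]
wrist_force: [-0.1, -0.4, 1.1]
grip_width: 0.586
grip_force: 0.0
```

Call:
jog_arm([
  [-0.91,-0.07,0,0,0,0,1],
  [-0.91,-0.07,0,0,0,0,1],
  [0,0,0.8,0,0,0,1],
  [0,0,0.96,0,0,0,1],
  [0,0,0.96,0,0,0,1],
  [0,0,0,0,0,0,1],
  [0,0,0,0,0,0,1],
])

```text
time: 30.15
tool_pos: [463.2, 40.1, 157.8]
tcp_rot: [-3.142, 0.0, 0.098]
wrist_force: [0.1, 0.3, 0.7]
grip_width: 0.995
grip_force: 0.0
```

```bash
python3 m.py 6 606.5 54.8; python3 - <<'E'
import cv2,numpy as np
a=cv2.imread("pics/t6.png")[120:220,200:320];b=cv2.imread("pics/s6.png")[210:330,250:410]
a=cv2.resize(a,(480,400),interpolation=3)[:, :400];b=cv2.resize(b,(400,300),interpolation=3)
o=np.zeros((400,800,3),np.uint8);o[:,:400]=a;o[:300,400:]=b;cv2.imwrite("pics/c6.png",o)
E
```

```text
ring [644.8  44.1] [650.   45.5] [645.8  32.6]
cross [610.5  94.5] [610.7  95.7] [610.2  93.8]
hub [606.5  54.8] [606.   56.4] [604.5  61.9]
30.25 [463.8   40.13 158.38] [ 3.141e+00 -2.000e-03  9.800e-02] [ 0.1 -0.1  1. ] 0.9990142723237341 0.0
```

View pics/c6.png

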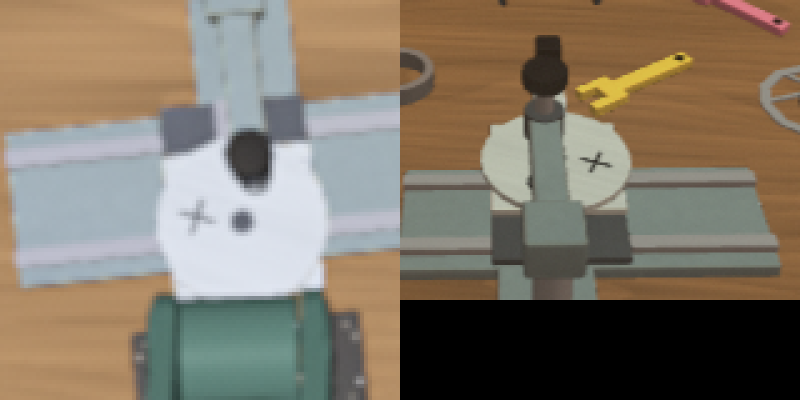

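The punch is up again (cap at left crop (250,158)), and the cross is at (196,216), with the disc undisturbed. Next I grip the post again.

Call:
jog_arm([
  [0,0,0.9,0,0,0,1],
  [0,0,0.96,0,0,0,1],
  [0,0,0.96,0,0,0,1],
  [0,0,0.8,0,0,0,0.3],
  [0,0,0,0,0,0,-0.3],
  [0,0,0,0,0,0,-1],
  [0,0,0,0,0,0,-1],
  [0,0,0,0,0,0,-1],
  [0,0,0,0,0,0,-1],
  [0,0,0,0,0,0,-1],
])

```text
time: 31.25
tool_pos: [463.2, 40.1, 66.9]
tcp_rot: [3.142, -0.001, 0.098]
wrist_force: [-0.6, 0.4, -0.4]
grip_width: 0.42
grip_force: 0.0
```

Call:
jog_arm([
  [0,0,0,0,0,0,-1],
  [0,0,0,0,0,0,-1],
  [0,0,0,0,0,0,-1],
])

```text
time: 31.55
tool_pos: [463.0, 40.0, 66.5]
tcp_rot: [3.141, 0.0, 0.098]
wrist_force: [-1.2, -0.4, 5.1]
grip_width: 0.307
grip_force: 30.0
```

```bash
python3 m.py 7 606.5 54.8
```

```text
ring [644.8  44.1] [650.   45.5] [645.8  32.5]
cross [610.5  94.5] [610.3  95.6] [610.2  93.3]
hub [606.5  54.8] [606.3  56. ] [604.8  61.9]
31.65 [462.98  40.07  66.52] [3.142 0.    0.098] [-2.4  0.   5.5] 0.3071718552741015 30.00070631504059
```

Call:
jog_arm([
  [0.1,0.18,0,0,0,0,-1],
  [0.24,0.43,0,0,0,0,-1],
  [0.24,0.43,0,0,0,0,-1],
  [0.24,0.43,0,0,0,0,-1],
  [0.24,0.43,0,0,0,0,-1],
  [0.12,0.23,0,0,0,0,-1],
  [0,0,0,0,0,0,-1],
  [0,0,0,0,0,0,-1],
  [0,0,0,0,0,0,-1],
])

```text
time: 32.55
tool_pos: [497.8, -10.0, 66.6]
tcp_rot: [3.141, -0.001, 0.098]
wrist_force: [3.3, -3.2, 2.8]
grip_width: 0.305
grip_force: 30.0
```

```bash
python3 m.py 8 641.2 4.3
```

```text
ring [679.5  -6.4] [680.5  -5. ] [679.6  -7.7]
cross [645.2  44. ] [650.6  45.7] [645.2  33.7]
hub [641.2   4.3] [641.3   6.1] [641.    3.4]
32.65 [497.75  -9.9   66.56] [ 3.141e+00 -1.000e-03  9.800e-02] [ 2.9 -3.2  3.6] 0.30565601988298347 30.000353157520294
```

Call:
jog_arm([
  [0,0,0,0,0,0,1],
  [0,0,0,0,0,0,1],
  [0,0,0,0,0,0,1],
  [0,0,0,0,0,0,1],
  [0,0,-0.6,0,0,0,1],
  [0,0,-0.96,0,0,0,1],
  [0,0,-0.96,0,0,0,1],
  [0,0,-0.96,0,0,0,0],
  [0,0,-0.96,0,0,0,-1],
  [0,0,-0.96,0,0,0,-1],
])

```text
time: 33.65
tool_pos: [497.2, -10.0, 202.3]
tcp_rot: [-3.141, 0.0, 0.098]
wrist_force: [-0.3, -0.1, 0.4]
grip_width: 0.685
grip_force: 0.0
```

Call:
jog_arm([
  [0,0,-0.8,0,0,0,-1],
  [0.87,-0.22,0,0,0,0,-1],
  [0.87,-0.22,0,0,0,0,-1],
  [0.87,-0.22,0,0,0,0,-1],
  [0.87,-0.22,0,0,0,0,-1],
  [0.87,-0.22,0,0,0,0,-1],
  [0.87,-0.22,0,0,0,0,-1],
  [0.87,-0.24,0,0,0,0,-1],
  [0,0,0,0,0,0,-1],
  [0,0,0,0,0,0,-1],
])

```text
time: 34.65
tool_pos: [644.7, 43.8, 220.9]
tcp_rot: [-3.142, 0.001, 0.098]
wrist_force: [-0.4, -1.2, 0.7]
grip_width: 0.001
grip_force: 0.0
```

```bash
python3 m.py 9 641.2 4.3
```

```text
ring [679.5  -6.4] [681.3 -19. ] [679.5  -7.6]
cross [645.2  44. ] [655.9  40.6] [645.3  33.7]
hub [641.2   4.3] [639.1   8.8] [641.    3.4]
34.75 [644.34  43.49 221.18] [-3.142e+00  1.000e-03  9.800e-02] [-0.3 -0.3  0.5] 0.005399594410503573 0.0
```

Carrier steady after release. Second press: 221 → 174.

Call:
jog_arm([
  [0.04,-0.02,0.5,0,0,0,-1],
  [0,0,0.4,0,0,0,-1],
  [0,0,0.25,0,0,0,-1],
  [0,0,0.2,0,0,0,-1],
  [0,0,0.2,0,0,0,-1],
  [0,0,0.15,0,0,0,-1],
  [0,0,0.1,0,0,0,-1],
  [0,0,0.08,0,0,0,-1],
  [0,0,0,0,0,0,-1],
  [0,0,0,0,0,0,-1],
])

```text
time: 35.75
tool_pos: [646.0, 44.3, 174.6]
tcp_rot: [3.142, 0.0, 0.098]
wrist_force: [-4.8, -1.0, 6.6]
grip_width: 0.005
grip_force: 3.0
```

Call:
jog_arm([
  [0,0,0.04,0,0,0,-1],
  [0,0,0.03,0,0,0,-1],
  [0,0,0,0,0,0,-1],
  [0,0,0,0,0,0,-1],
])

```text
time: 36.15
tool_pos: [646.2, 44.3, 174.1]
tcp_rot: [3.141, 0.0, 0.098]
wrist_force: [-11.2, -1.5, 19.8]
grip_width: 0.002
grip_force: 10.2
```

At the hard stop. I release and retreat clear of the cap.

Call:
jog_arm([
  [0,0,-0.3,0,0,0,-1],
  [0,0,-0.6,0,0,0,-1],
  [0,0,-0.8,0,0,0,-1],
  [0,0,-0.8,0,0,0,-1],
  [-0.9,0,-0.4,0,0,0,-1],
  [-0.9,0,0,0,0,0,-1],
  [-0.9,0,0,0,0,0,-1],
  [-0.9,0,0,0,0,0,-1],
  [0,0,0,0,0,0,-1],
  [0,0,0,0,0,0,-1],
])

```text
time: 37.15
tool_pos: [557.1, 35.5, 246.0]
tcp_rot: [3.142, -0.001, 0.098]
wrist_force: [1.1, -0.0, 0.2]
grip_width: 0.002
grip_force: 0.0
```

```bash
python3 m.py 10 641.2 4.3
```

```text
ring [679.5  -6.4] [671.4  -6.6] [679.5  -7.6]
cross [645.2  44. ] [661.5  42.4] [645.4  33.7]
hub [641.2   4.3] [638.6   3.1] [641.1   3.4]
37.25 [557.54  35.56 245.66] [ 3.142e+00 -1.000e-03  9.800e-02] [ 1.2  0.3 -0.4] 0.004961353409488993 0.0
```

View pics/s10.png

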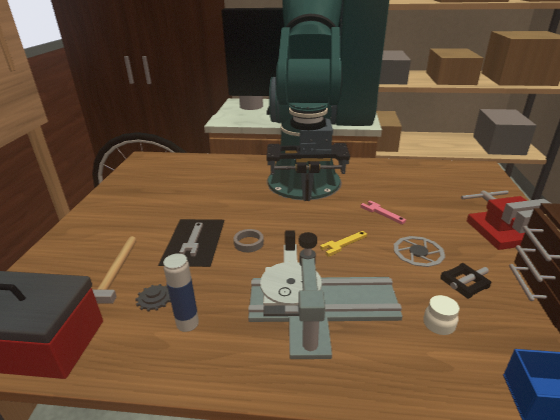

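The scene shows the spanner flat on the mat at (193,240), the cap risen at (308,241), the ring off to the side at (285,292), and the bystanders untouched. The cross is hidden under the punch. I hand in.

```bash
python3 -c "
from plant import *
print(sign_off())"
```

```text
the job is handed in; nothing more can be done
None
```

The job is handed in, without a verdict shown: the spanner lies flat on the mat, ring then cross were each pressed to the stop within an estimated 1–2 mm of centre, and the carrier rests with the cross under the risen punch, at about 37 s of the 72 s limit.

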